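Stack the instrument trays on their lugs

ROBOT

A 6-joint arm with a two-finger parallel gripper is mounted at the origin on a cart in front of the work surface, level with it; the furniture and walls round the work are solid. World frame = base frame: x ahead of the robot, y to its left, z up, the work surface at z = 0. Lengths are in mm, angles in rad, forces in N, time in s.
With the tool pointing down it reaches from about 350 to 925 mm from the base axis. Payload 6.4 kg.
Tool frame: the origin (TCP) lies midway between the tips of the shut fingers; the grasp point (between the pads) lies r.tcp_to_grasp behind it (r.tcp_to_grasp is the distance from the TCP to the grasp point, in mm); z points along the fingers, y is the line along which they close (so a half turn about z gives the same grasp; the last joint's range is limited). The gripper opens to 85 mm and grips with 20 to 120 N. Pads are 22 mm wide; open, the fingers measure 114 mm over their backs; the gripper's body (76 mm by 85 mm) begins 54 mm behind the grasp point. The pads swing forward as they close: fully open they stand 13 mm farther back than shut.
Start: joints at [-1.407, 0.245, 1.558, -0, 1.339, -0.174], TCP at [215.423, -613.276, 231.29] pointing down, gripper open.
Joint ranges: [-3.13, 3.13], [-1.02, 2.26], [0.13, 2.54], [-0.95, 4.09], [0.21, 2.88], [-2.74, 2.74]. Speed limits (rad/s): [2.57, 2.57, 3.14, 3.14, 3.14, 3.14].

INTERFACE

Orientations are given as a unit quaternion [x, y, z, w].
In Python, from plant import r, vision, models gives the robot as it stands.
- The arm moves only by the tool step_arm, never from a script. Its argument "targets" is a list of rows, each a list of 4 numbers: the shift along the tool's x, y, z in mm, then the turn about the tool's z in rad. A call has 1 to 12 rows; each row shifts and turns the commanded pose from where the row before left it, along the tool's axes as they then stand; what a row does not reach is not made up. A row lasts 1/8 s, in which the tool goes at most 62.5 mm and 10.7 degrees, less where a joint would pass 70% of its speed; a pose out of reach is approached as far as the arm can. A call is refused whole if a number of a shift passes 62.5 or a number of a turn 0.188, either way. A call with a gripper value outside its range is refused whole. "claw" is the closure, from 0 (fully open) to 1 (shut), set as the call begins (left out, the last holds). The fingers move at their own pace and stop on an object; "squeeze" is the grip in N (left out, the last holds). Time passes only in rows, so rows that do not move let the fingers close. It gives the time, the measured TCP pose, the force, the opening and the grip force at its end, in the units of the state.
- r.observe(): the state, without advancing time (a new reading comes with each control period).
- vision.read_camera(name): name is "side" or "top" or "wrist"; returns the picture (384x512x3 uint8, red, green, blue); there is no depth.
- vision.camera_model(name): a dict with "camera_matrix" (3x3 intrinsics, pixels), "R" (3x3) and "t" (3): a world point X has camera coordinates R X + t; the wrist camera has in their place "hand_eye" (4x4, takes a point from camera to tool coordinates, whose origin is the TCP and whose axes are the flange's). Camera axes: x right, y down, z forward; pixel columns grow to the right and rows downward; lengths in mm; the calibration is good to about 2 mm. A picture is of the moment at which its call begins: read the wrist's pose just before it. camera_model takes no time and is no camera call.
- r.close_job(): hands the job in; it is judged then, once.
Trained networks look in the newest picture that a camera, given by its name, has taken for a name from the list of things; names that differ only in an ending like _2 or _b are one class to them, and where a whole thing is asked for, a point or a joint stands for the part that bears it (a point fixed in the world has none). Each returns a list of dicts, best first, with "confidence" (0 to 1); they miss things now and then, are a little off and sometimes report something else, mostly with a low value. They report only what shows in the picture. A call takes as long as a camera call.
- models.boxes_of(camera, query): "extent" ([left, top, right, bottom] in pixels, round what is visible of it).
- models.cut_out(camera, query): "pixels" (384x512 bool, what is visible of it) and "extent" ([left, top, right, bottom] in pixels, round what is visible of it).
The state is a dict: "clock": time; "q": joint angles; "qd": joint speeds; "tau": joint torques, N m; "tcp_pos": TCP position; "eef_rot": TCP orientation; "contact_force": force on the tool from outside, world axes, zero at the start; "torque": the same for the moment, N m; "finger_gap": opening from 0.0 (shut) to 1.0 (fully open); "grip_force": force on a finger pad.
Only numpy, scipy, OpenCV 4.12 (cv2) and the standard library are available. Lean on these libraries where they do the work, as an engineer would, in place of code of your own. Each camera call takes 0.05 s, during which the arm holds its last target. There are 200 camera calls.

TASK

The white tray has been nested in the blue one, down towards the tweezers: lift it out, turn it half round and set it down gently on the blue tray's rim lugs, so that it is stacked and not nested. Then take the green tray from the sloping draining rack and stack it on the white one in the same way, its label end over the blue tray's label end, all level, and let go. Leave the blue tray with its tweezers and the bottle, jar and cups around where they stand.

Things in the scene. Friction and masses are not known exactly. Their poses are not given: they have to be found in the camera images.
- blue_tray: blue open tub; all three trays are alike: 154 mm long (x), 66 mm wide (y) over the rim, 50 mm high, origin at the centre of the underside, z out of the open top. Walls taper to a foot of 135 x 49 mm. Grip the rim skirt: upright faces 42 to 50 mm above the underside, 66 mm apart across y. A yellow card and rim stripe mark the +x end. Stands level, any way round, 0.25 kg, tweezers inside.
- white_tray: white tray, same shape, about 0.15 kg. At the start it is nested in the blue tray, label ends together: its underside 28 mm above the blue underside, its rim skirt free above the blue rim. Turned half round and lowered centrally, its foot rests on the lugs instead: underside 44 mm above the blue underside, inside the lower rim with about 4 mm play each way.
- green_tray: green tray, same shape, about 0.15 kg. At the start it lies empty on the draining rack, sloping 35 degrees: its x axis (label end) points up the slope, its open top faces up and towards the robot. Stacks on the white tray as that does on the blue one (44 mm higher, facing opposite ways).
- blue_tray_label (a point): middle of the yellow rim stripe of the blue tray: 75 mm along its +x, 50 mm above its underside. The tray's four rim lugs (black pads) stand inside the long walls at x = +28 and -52 mm, 16 mm long, tops 44 mm above the underside, reaching in to 17 mm from the middle; under each lug wall and floor are notched, so trays facing the same way nest
- white_tray_label (a point): the same point of the white tray, whose lugs and notches are the same
- green_tray_label (a point): the same point of the green tray, whose lugs and notches are the same
- drain_rack: fixed steel wire draining rack, 130 x 70 mm, 120 mm high without the tray; origin on the worktop under its middle. Its bed slopes up by 35 degrees towards the rack's +x (roughly away from the robot); foot lip and side rails at most 14 mm high, so the tray's rim is clear above them. The green tray's origin starts at x -5, y 0, z 70 mm in this frame, its highest rim about 155 mm above the worktop
- tweezers_in_tray: steel tweezers, 124 x 12 x 10 mm, lying along the floor of the blue tray; origin at the centre of its underside
- wash_bottle: bystander: white wash bottle with a red cap and a bent spout, 94 x 66 mm, 188 mm high; origin at the centre of its underside
- cup_orange: bystander near the trays: white specimen cup with an orange lid, 62 mm across, 79 mm high; origin at the centre of its underside
- stain_jar: bystander: clear square jar with violet contents and a knob on its lid, 54 x 66 mm, 103 mm high; origin at the centre of its underside
- cup_white: bystander near the trays: white specimen cup with a white lid, 60 mm across, 81 mm high; origin at the centre of its underside

How it is judged:
By the outcome, as a careful person would: the job done as asked, in the order asked, and still so for the second after the job is handed in, with the robot touching nothing.
It also fails if it takes over 69 s, if anything falls off the work surface, if the arm or the gripper's body presses on something with over 40 N, if the wrist force passes 120 N, or if a joint passes its speed limit or range.

## Working session

There is one attempt and no reset: what is moved stays moved. The work goes in short steps, Python scripts to look and compute and a tool call to move; the robot and the scene stay as the last step left them, time stands still between calls to the robot, and variables do not carry over. Pictures are saved under pics/ and viewed, at most 10 in all, crops included, and the job is handed in when it is done.

Besides the shell and the picture viewer there is one more tool, called after "Call:" by a JSON object that holds its "fn" and its "kwargs". step_arm: Moves the arm, as the interface text tells. Its arguments: {"type":"object","properties":{"targets":{"type":"array","items":{"type":"array","items":{"type":"number"}}},"claw":{"type":"number"},"squeeze":{"type":"number"}},"required":["targets"]}

```bash
mkdir -p pics; ls; python3 - <<'E'
from plant import r, vision, models
import cv2,numpy as np
print(r.observe(), r.tcp_to_grasp)
a=vision.read_camera("top");b=vision.read_camera("side")
cv2.imwrite("pics/a.png",np.hstack([a,b])[:,:,::-1][:, :, :] if 0 else cv2.resize(np.vstack([a,b]),None,fx=.78,fy=.78)[:,:,::-1])
cv2.imwrite("pics/top.png",a[:,:,::-1]);cv2.imwrite("pics/side.png",b[:,:,::-1])
for c in("top","side"):
  m=vision.camera_model(c);print(c,m["camera_matrix"].tolist(),m["R"].tolist(),m["t"].tolist())
  for q in("blue_tray","white_tray","green_tray","drain_rack","wash_bottle","cup_orange","stain_jar","cup_white","blue_tray_label","white_tray_label","green_tray_label"):
    print(c,q,[(np.round(d["extent"]).tolist(),round(d["confidence"],2)) for d in models.boxes_of(c,q)][:2])
E
```

```text
pics
{'clock': 0.0, 'q': array([-1.40712428e+00,  2.45813373e-01,  1.55906589e+00, -3.93692919e-06,
        1.33866915e+00, -1.74087863e-01]), 'qd': array([ 0.00119238,  0.00093678,  0.00012093,  0.00112902, -0.00071605,
        0.00179468]), 'tau': array([-2.96658936e-05, -4.29500270e+01, -3.26132369e+01, -2.01841412e-04,
        5.30415695e-03, -4.13511785e-06]), 'tcp_pos': array([ 215.31068736, -612.69654805,  230.15287648]), 'eef_rot': array([ 9.85773093e-01,  1.68078710e-01,  3.17746695e-06, -9.77872641e-04]), 'contact_force': array([ 0.42627901, -0.16912003, -0.78595198]), 'torque': array([-0.02927477,  0.03127101, -0.02903224]), 'grip_force': 0.0, 'finger_gap': 0.9966053462008704} 18.700000000000003
top [[438.71678690311546, 0.0, 260.730199258859], [0.0, 438.71678690311546, 190.98101994767606], [0.0, 0.0, 1.0]] [[-0.011442847723984281, -0.999919095791088, 0.005555457523824235], [-0.9498002545221729, 0.009131835487533232, -0.31272365770795824], [0.31264762552365766, -0.008855024164954891, -0.9498279058868806]] [98.50244999807116, 529.4964757452811, 1511.8849520421966]
top blue_
[... 1003 characters left out ...]
.6254461820298286]] [505.39941808817747, 152.40664159487312, 1346.5511275614301]
side blue_tray [([256.0, 173.0, 285.0, 186.0], 0.78)]
side white_tray [([250.0, 163.0, 285.0, 181.0], 0.94)]
side green_tray [([210.0, 208.0, 255.0, 246.0], 0.73)]
side drain_rack [([204.0, 212.0, 244.0, 256.0], 0.86)]
side wash_bottle [([238.0, 173.0, 252.0, 210.0], 0.77)]
side cup_orange [([286.0, 138.0, 297.0, 158.0], 0.78)]
side stain_jar [([280.0, 191.0, 296.0, 218.0], 0.67)]
side cup_white [([194.0, 264.0, 210.0, 296.0], 0.58)]
side blue_tray_label [([253.0, 174.0, 281.0, 186.0], 0.63)]
side white_tray_label [([252.0, 160.0, 286.0, 183.0], 0.95)]
side green_tray_label [([213.0, 207.0, 256.0, 249.0], 0.94)]
```

```bash
python3 - <<'E'
import cv2,numpy as np
a=cv2.imread("pics/top.png")[150:260,140:400];b=cv2.imread("pics/side.png")[120:310,170:330]
a=cv2.resize(a,None,fx=3,fy=3,interpolation=2)
b=cv2.resize(b,(220,261),interpolation=2)
c=np.zeros((600,800,3),np.uint8);c[:330,:780]=a;c[335:596,:220]=b
t=cv2.resize(cv2.imread("pics/top.png"),(340,255));c[335:590,240:580]=t
s=cv2.resize(cv2.imread("pics/side.png"),(215,161));c[335:496,583:798]=s
cv2.imwrite("pics/v1.png",c)
from plant import vision
def px2w(cam,u,v,z):
  m=vision.camera_model(cam);R=np.array(m["R"]);t=np.array(m["t"]);d=R.T@np.linalg.inv(m["camera_matrix"])@[u,v,1];o=-R.T@t
  return o+d*(z-o[2])/d[2]
for n,u,v,z in[("white",318,190,78),("green",213,196,110),("bottle",273,187,94),("orange",373,206,60),("jar",278,232,60),("cw",160.5,193,50)]:print(n,px2w("top",u,v,z).round())
E
```

```text
white [ 534. -117.   78.]
green [505. 263. 110.]
bottle [542.  48.  94.]
orange [ 477. -318.   60.]
jar [383.  32.  60.]
cw [538. 465.  50.]
```

View pics/v1.png

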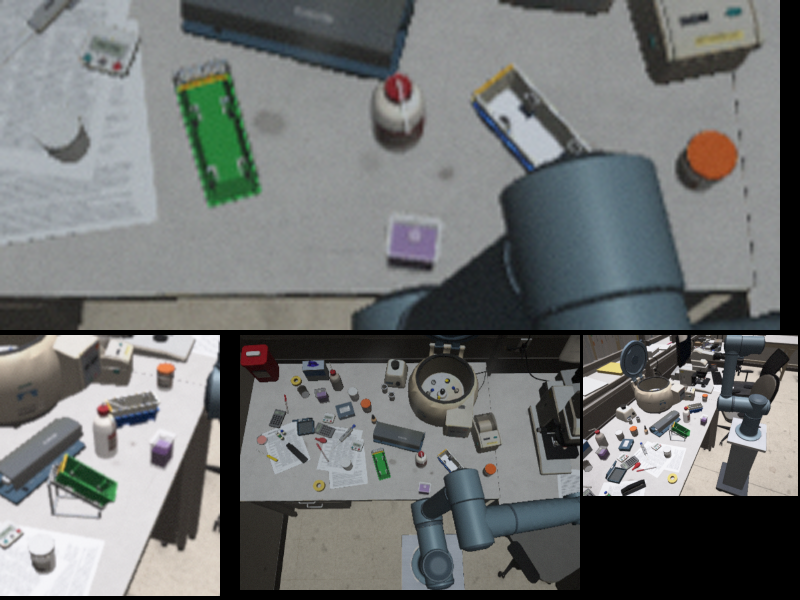

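The top view shows the white-in-blue trays with the label end far left, yaw about 40° (crop 540,136). The green tray is on its rack at crop (217,132), label end away from the robot. The arm hides part of the nest, so I'm going over it for a wrist view.

Call:
{"fn": "step_arm", "kwargs": {"targets": [[44, -36, -7, 0], [44, -36, -7, 0], [44, -36, -7, 0], [44, -36, -7, 0], [44, -36, -7, 0], [44, -36, -7, 0], [44, -36, -7, 0], [44, -36, -7, 0], [44, -36, -7, 0], [44, -36, -7, 0], [0, 0, 0, -0.185], [0, 0, 0, -0.185]], "claw": 0}}

```text
clock: 2.7
tcp_pos: [511.6, -126.8, 301.5]
eef_rot: [0.937, 0.35, 0.0, 0.0]
contact_force: [-0.3, -1.8, -0.3]
finger_gap: 1.001
grip_force: 0.0
```

```bash
cat > h.py <<'E'
from plant import r, vision, models
import cv2,numpy as np
from scipy.spatial.transform import Rotation as Ro
def cam(name,s=None):
  m=vision.camera_model(name);K=np.array(m["camera_matrix"])
  if name!="wrist": return K,np.array(m["R"]),np.array(m["t"])
  s=s or r.observe();T=np.eye(4);T[:3,:3]=Ro.from_quat(s["eef_rot"]).as_matrix();T[:3,3]=s["tcp_pos"]
  W=np.linalg.inv(T@np.array(m["hand_eye"]));return K,W[:3,:3],W[:3,3]
def p2w(c,uv,z):
  K,R,t=c;uv=np.atleast_2d(uv).astype(float);d=(R.T@np.linalg.inv(K)@np.c_[uv,np.ones(len(uv))].T).T;o=-R.T@t
  return o+d*((z-o[2])/d[:,2])[:,None]
def w2p(c,X):
  K,R,t=c;p=(K@(R@np.atleast_2d(X).T+t[:,None])).T;return p[:,:2]/p[:,2:]
def st():
  s=r.observe();e=Ro.from_quat(s["eef_rot"]).as_matrix()
  print("t%.2f tcp %s a %.4f q %s F %s gap %.3f grip %.1f"%(s["clock"],s["tcp_pos"].round(1),np.arctan2(e[1,0],e[0,0]),s["q"].round(3),s["contact_force"].round(1),s["finger_gap"],s["grip_force"]));return s
def snap(f,name="wrist"):
  s=st();im=vision.read_camera(name);cv2.imwrite("pics/"+f,im[:,:,::-1]);return cam(name,s),im
E
python3 - <<'E'
from h import *
c,im=snap("w1.png")
for q in("white_tray","blue_tray","white_tray_label"):
  for d in models.cut_out("wrist",q)[:2]:
    ys,xs=np.where(d["pixels"]);print(q,round(d["confidence"],2),np.round(d["extent"]),cv2.minAreaRect(np.c_[xs,ys].astype(np.float32)))
    rc=cv2.boxPoints(cv2.minAreaRect(np.c_[xs,ys].astype(np.float32)));print(p2w(c,rc,78).round(1).tolist())
E
```

```text
t2.70 tcp [ 511.6 -126.8  301.5] a 0.7159 q [-0.458 -0.099  1.793 -0.     1.447  0.397] F [-0.3 -1.8 -0.3] gap 1.001 grip 0.0
white_tray 0.62 [238.  80. 297. 203.] ((264.2830505371094, 142.4046173095703), (55.303611755371094, 121.81216430664062), 3.1798300743103027)
[[447.4, -133.4, 78.0], [571.4, -42.3, 78.0], [611.9, -94.0, 78.0], [493.2, -192.8, 78.0]]
blue_tray 0.5 [246. 172. 279. 186.] ((261.6264343261719, 176.3558807373047), (32.13583755493164, 12.885013580322266), 4.398705005645752)
[[479.6, -127.3, 78.0], [493.7, -117.0, 78.0], [518.7, -150.8, 78.0], [504.8, -161.5, 78.0]]
white_tray_label 0.65 [233.  82. 294. 202.] ((263.86614990234375, 142.4092254638672), (54.360618591308594, 121.7566909790039), 3.1798300743103027)
[[447.4, -133.5, 78.0], [571.4, -42.4, 78.0], [611.2, -93.2, 78.0], [492.4, -191.8, 78.0]]
```

View pics/w1.png

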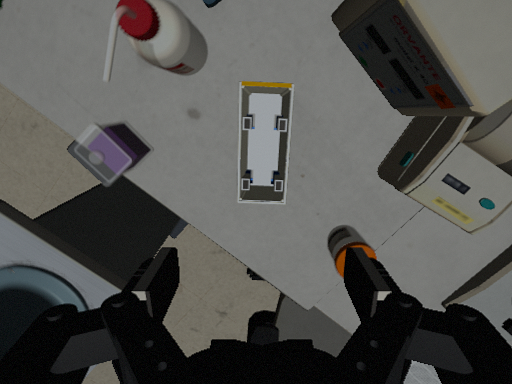

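The wrist picture shows the white tray's rim at (241,83), (293,83), (286,203) and (239,203), with the yellow stripe at the top, i.e. the tool's +x end. Next I fit its pose.

```bash
cat >> h.py <<'E'
def fit(c,pts,z,g):
  # pts: 4 rim corners px in tray order (+x+y),(+x-y),(-x-y),(-x+y); fits x,y,yaw at level rim height z
  from scipy.optimize import least_squares
  T=np.array([[77,33],[77,-33],[-77,-33],[-77,33]])
  def X(p): C,S=np.cos(p[2]),np.sin(p[2]);return np.c_[T@np.array([[C,S],[-S,C]])+p[:2],np.full(4,z)]
  o=least_squares(lambda p:(w2p(c,X(p))-pts).ravel(),g);return o.x,np.abs(o.fun).max()
E
python3 - <<'E'
from h import *
c,im=snap("w2.png")
d=models.cut_out("wrist","white_tray")[0]["pixels"].astype(np.uint8)
cn=max(cv2.findContours(d,0,1)[0],key=len)[:,0]
for P in(cn,[(241,83),(293,83),(286,203),(239,203)]):
  w=p2w(c,P,78)[:,:2].astype(np.float32);print(cv2.minAreaRect(w), np.linalg.norm(np.diff(w,axis=0),axis=1).round(1) if len(w)==4 else '')
print(fit(c,np.array([(241,83),(293,83),(286,203),(239,203)]),78,[520,-115,.7]))
cv2.imwrite("pics/w2c.png",cv2.resize(im[70:215,215:320,::-1],None,fx=4,fy=4,interpolation=2))
E
```

```text
t2.90 tcp [ 511.2 -127.8  301.3] a 0.7046 q [-0.46  -0.099  1.793  0.     1.447  0.406] F [ 0.2 -0.6  0.5] gap 1.003 grip 0.0
((530.96875, -114.87931823730469), (154.73019409179688, 66.80856323242188), 37.696895599365234) 
((530.3160400390625, -117.30529022216797), (153.81295776367188, 63.62320327758789), 38.7979621887207) [ 61.8 152.1  63.6]
(array([ 530.4351115 , -117.91002764,    0.676325  ]), np.float64(2.0379702559512225))
```

View pics/w2c.png

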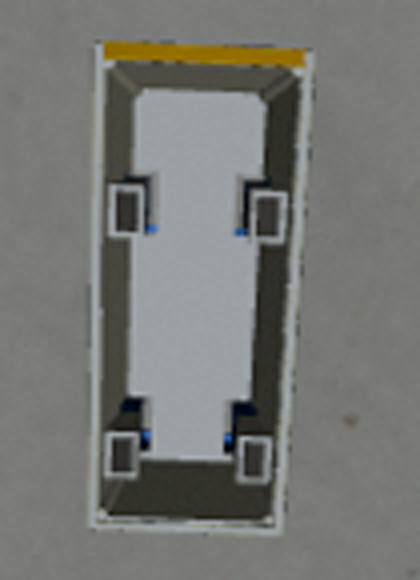

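The close crop shows the rim corners at about (239,80.5), (293.5,83), (285,203) and (237.5,202).

```bash
python3 - <<'E'
from h import *
s=st();c=cam("wrist",s)
p,e=fit(c,np.array([(239.2,80.5),(293.5,83),(285,203.2),(237.5,202)]),78,[520,-115,.7]);print(p,e)
e=Ro.from_quat(s["eef_rot"]).as_matrix()
print("delta tool",(e.T@(np.r_[p[:2],50]-s["tcp_pos"])).round(1),"turn",np.arctan2(e[1,0],e[0,0])-p[2])
E
```

```text
t3.00 tcp [ 511.2 -128.   301.3] a 0.7053 q [-0.461 -0.099  1.793  0.     1.447  0.405] F [0.5 0.7 0.7] gap 0.998 grip 0.0
[ 530.41803958 -116.33615251    0.66639176] 0.7794767705813115
delta tool [ 22.2   3.6 251.3] turn 0.03893781646358274
```

Call:
{"fn": "step_arm", "kwargs": {"targets": [[11, 2, 0, 0.04], [11, 2, 40, 0], [0, 0, 45, 0], [0, 0, 45, 0], [0, 0, 0, 0]]}}

```text
clock: 3.62
tcp_pos: [528.1, -116.0, 167.5]
eef_rot: [0.945, 0.327, -0.003, -0.003]
contact_force: [0.5, 0.7, 0.3]
finger_gap: 1.002
grip_force: 0.0
```

```bash
python3 - <<'E'
from h import *
c,im=snap("w3.png")
X=lambda x,y:[530.4+x*np.cos(.666)-y*np.sin(.666),-116.3+x*np.sin(.666)+y*np.cos(.666),78]
print(w2p(c,[X(77,33),X(77,-33),X(-77,-33),X(-77,33)]).round(1).tolist())
E
```

```text
t3.62 tcp [ 528.1 -116.   167.5] a 0.6662 q [-0.426  0.063  1.884  0.     1.203  0.479] F [0.5 0.7 0.3] gap 1.002 grip 0.0
[[220.6, 100.3], [306.8, 100.3], [298.4, 273.3], [227.9, 273.0]]
```

View pics/w3.png

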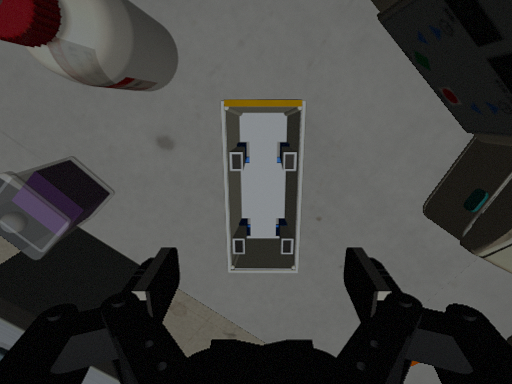

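The observed rim corners, (221,100), (306,100), (299,272) and (228,272), match the prediction to within a pixel. Descending.

Call:
{"fn": "step_arm", "kwargs": {"targets": [[0, 0, 40, 0], [0, 0, 40, 0], [0, 0, 25, 0], [0, 0, 8, 0], [0, 0, 0, 0], [0, 0, 0, 0]]}}

```text
clock: 4.42
tcp_pos: [532.3, -117.6, 60.4]
eef_rot: [0.945, 0.328, 0.001, 0.001]
contact_force: [0.4, -0.1, -0.1]
finger_gap: 0.998
grip_force: 0.0
```

Call:
{"fn": "step_arm", "kwargs": {"targets": [[0, 0, 5, 0], [0, 0, 5, 0], [0, 0, 0, 0], [0, 0, 0, 0]]}}

```text
clock: 4.92
tcp_pos: [530.7, -116.9, 48.2]
eef_rot: [0.945, 0.328, -0.0, -0.0]
contact_force: [0.0, 0.6, 0.0]
finger_gap: 0.998
grip_force: 0.0
```

```bash
python3 - <<'E'
from h import *
c,im=snap("w4.png");st()
X=lambda x,y:[530.4+x*np.cos(.666)-y*np.sin(.666),-116.3+x*np.sin(.666)+y*np.cos(.666),78]
print(w2p(c,[X(77,33),X(77,-33),X(-77,-33),X(-77,33)]).round(1).tolist())
E
```

```text
t4.92 tcp [ 530.7 -116.9   48.2] a 0.6678 q [-0.426  0.245  1.932  0.     0.965  0.478] F [0.  0.6 0. ] gap 0.998 grip 0.0
t4.97 tcp [ 530.8 -116.9   48.3] a 0.6678 q [-0.425  0.245  1.931  0.     0.965  0.477] F [ 0.4  0.2 -0.4] gap 0.997 grip 0.0
[[170.6, 107.9], [346.7, 108.3], [319.7, 403.8], [198.1, 403.6]]
```

View pics/w4.png

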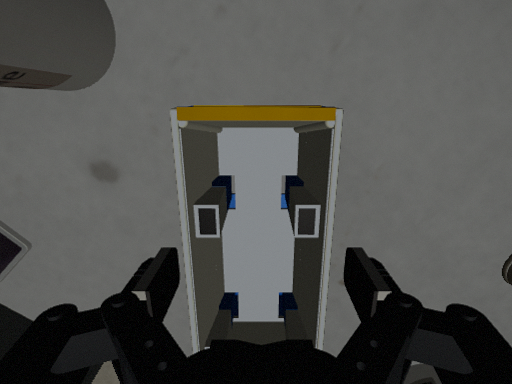

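The tray's rim walls sit at columns 184 and 330, the pads at 179 and 345. The fingers are therefore about 2 mm too far right (tool +y), which I correct before closing gently.

Call:
{"fn": "step_arm", "kwargs": {"targets": [[0, -2, 0, 0], [0, 0, 0, 0], [0, 0, 0, 0]]}}

```text
clock: 5.35
tcp_pos: [529.6, -115.3, 48.4]
eef_rot: [0.945, 0.328, 0.0, 0.0]
contact_force: [-0.1, 0.7, 0.4]
finger_gap: 1.003
grip_force: 0.0
```

Call:
{"fn": "step_arm", "kwargs": {"targets": [[0, 0, 0, 0], [0, 0, 0, 0], [0, 0, 0, 0], [0, 0, 0, 0], [0, 0, 0, 0], [0, 0, 0, 0]], "claw": 1, "squeeze": 30}}

```text
clock: 6.1
tcp_pos: [529.7, -115.4, 48.5]
eef_rot: [0.945, 0.328, 0.0, 0.0]
contact_force: [-1.5, -0.1, 3.4]
finger_gap: 0.764
grip_force: 33.4
```

Call:
{"fn": "step_arm", "kwargs": {"targets": [[0, 0, -4, 0], [0, 0, -6, 0], [0, 0, -8, 0], [0, 0, -10, 0], [0, 0, -15, 0], [0, 0, -20, 0], [0, 0, -20, 0], [0, 0, -20, 0], [0, 0, 0, 0], [0, 0, 0, 0]]}}

```text
clock: 7.35
tcp_pos: [529.2, -115.2, 150.9]
eef_rot: [0.945, 0.328, -0.0, -0.0]
contact_force: [-0.1, 0.4, -1.7]
finger_gap: 0.765
grip_force: 33.7
```

```bash
python3 - <<'E'
from h import *
c,im=snap("w5.png")
im2=vision.read_camera("side")[140:215,230:310]
o=np.zeros((384,800,3),np.uint8);o[:,:512]=im;o[:270,512:]=cv2.resize(im2,(288,270),interpolation=2);cv2.imwrite("pics/v5.png",o[:,:,::-1])
E
```

```text
t7.35 tcp [ 529.2 -115.2  150.9] a 0.6678 q [-0.424  0.082  1.898  0.     1.163  0.479] F [-0.1  0.4 -1.7] gap 0.765 grip 33.7
```

View pics/v5.png

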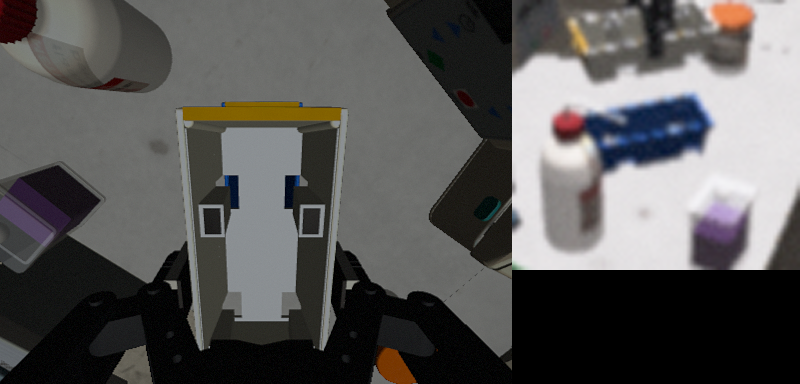

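The white tray is out alone (the −1.7 N force matches its mass) and the blue one stayed, with its stripe showing just above the white stripe at row ~102, columns 222–302. Next I compute both offsets.

```bash
python3 - <<'E'
from h import *
s=st();c=cam("wrist",s);e=Ro.from_quat(s["eef_rot"]).as_matrix()
im=cv2.imread("pics/w5.png");hsv=cv2.cvtColor(im,40)
y=cv2.inRange(hsv,(15,130,80),(32,255,255))[85:130,160:370]
ys,xs=np.where(y>0)
for row in np.unique(ys):print(row+85,xs[ys==row].min()+160,xs[ys==row].max()+160,end='; ')
print()
f=lambda uv,z:((p2w(c,uv,z)-s["tcp_pos"])@e).round(1)
print("white rim ends",f([(182,107),(345,107.5)],180.4))
print("blue stripe ends",f([(222,101.5),(302,101.5)],50))
E
```

```text
t7.45 tcp [ 528.9 -115.1  150.2] a 0.6678 q [-0.424  0.083  1.898 -0.     1.163  0.479] F [-0.3  0.2 -2. ] gap 0.763 grip 33.7
102 225 298; 103 225 298; 104 225 298; 105 226 298; 106 226 298; 107 183 313; 108 182 341; 109 183 340; 110 183 340; 111 183 340; 112 183 340; 113 183 340; 114 183 340; 115 183 340; 116 183 340; 117 183 340; 118 183 340; 119 183 340; 120 191 334; 
white rim ends [[ 77.5 -29.1 -30.2]
 [ 77.4  31.7 -30.3]]
blue stripe ends [[ 77.9 -31.  100.2]
 [ 77.9  33.2 100.1]]
```

Call:
{"fn": "step_arm", "kwargs": {"targets": [[0, 0, -30, 0], [0, 0, -30, -0.1], [0, 0, 0, -0.1848], [0, 0, 0, -0.1848], [0, 0, 0, -0.1848], [0, 0, 0, -0.1848], [0, 0, 0, -0.1848], [0, 0, 0, -0.1848], [0, 0, 0, -0.1848], [0, 0, 0, -0.1848], [0, 0, 0, -0.1848], [0, 0, 0, -0.1848]]}}

```text
clock: 8.95
tcp_pos: [529.1, -115.1, 210.2]
eef_rot: [0.257, 0.966, 0.0, -0.001]
contact_force: [-0.4, -0.2, -1.6]
finger_gap: 0.768
grip_force: 34.3
```

Call:
{"fn": "step_arm", "kwargs": {"targets": [[0, 0, 0, -0.1848], [0, 0, 0, -0.1848], [0, 0, 0, -0.1848], [0, 0, 0, -0.1848], [0, 0, 0, -0.1848], [0, 0, 0, -0.1848], [0, 0, 0, -0.0848], [0, 0, 0, 0], [0, 0, 0, 0], [0, 0, 0, 0]]}}

```text
clock: 10.2
tcp_pos: [529.5, -115.3, 211.1]
eef_rot: [-0.327, 0.945, 0.0, -0.0]
contact_force: [-0.4, -0.0, -1.4]
finger_gap: 0.762
grip_force: 34.3
```

```bash
python3 - <<'E'
from h import *
c,im=snap("w6.png")
E
```

```text
t10.20 tcp [ 529.5 -115.3  211.1] a -2.4745 q [-0.424  0.012  1.853  0.     1.278 -2.662] F [-0.4 -0.  -1.4] gap 0.762 grip 34.3
```

Call:
{"fn": "step_arm", "kwargs": {"targets": [[0, 0, 35, 0], [0, 0, 35, 0], [0, 0, 30, 0], [0, 0, 20, 0], [0, 0, 10, 0], [0, 0, 6, 0], [0, 0, 4, 0], [0, 0, 0, 0], [0, 0, 0, 0], [0, 0, 0, 0]]}}

```text
clock: 11.5
tcp_pos: [529.8, -115.5, 71.7]
eef_rot: [-0.328, 0.945, -0.0, 0.0]
contact_force: [-0.3, -0.7, -1.0]
finger_gap: 0.766
grip_force: 34.3
```

Call:
{"fn": "step_arm", "kwargs": {"targets": [[0, 0, 1.5, 0], [0, 0, 1.5, 0], [0, 0, 1, 0], [0, 0, 0, 0], [0, 0, 0, 0]]}}

```text
clock: 12.12
tcp_pos: [529.6, -115.4, 67.3]
eef_rot: [-0.328, 0.945, -0.0, -0.0]
contact_force: [0.6, -0.5, -1.6]
finger_gap: 0.764
grip_force: 34.3
```

Call:
{"fn": "step_arm", "kwargs": {"targets": [[0, 0, 1, 0], [0, 0, 1, 0], [0, 0, 0.7, 0], [0, 0, 0, 0], [0, 0, 0, 0]]}}

```text
clock: 12.75
tcp_pos: [529.6, -115.3, 64.6]
eef_rot: [-0.328, 0.945, 0.0, 0.0]
contact_force: [0.8, 1.6, -1.1]
finger_gap: 0.766
grip_force: 34.3
```

Call:
{"fn": "step_arm", "kwargs": {"targets": [[0, 0, 0.5, 0], [0, 0, 0.5, 0], [0, 0, 0, 0], [0, 0, 0, 0]]}}

```text
clock: 13.25
tcp_pos: [529.7, -115.4, 64.5]
eef_rot: [-0.328, 0.945, -0.0, -0.0]
contact_force: [-3.6, 0.9, 5.7]
finger_gap: 0.765
grip_force: 34.9
```

Call:
{"fn": "step_arm", "kwargs": {"targets": [[0, 0, 0, 0], [0, 0, 0, 0], [0, 0, 0, 0], [0, 0, 0, 0], [0, 0, -8, 0], [0, 0, -20, 0], [0, 0, -35, 0], [0, 0, -40, 0], [0, 0, -50, 0], [-20, 0, -30, 0], [-20, 0, 0, 0], [0, 0, 0, 0]], "claw": 0}}

```text
clock: 14.75
tcp_pos: [561.0, -89.6, 245.3]
eef_rot: [-0.329, 0.944, 0.001, -0.001]
contact_force: [-1.3, 0.5, -0.0]
finger_gap: 1.0
grip_force: 0.0
```

```bash
python3 - <<'E'
from h import *
print(np.round(vision.camera_model("wrist")["hand_eye"],2).tolist())
c,im=snap("w7.png")
im2=vision.read_camera("side")
a=vision.read_camera("top");cv2.imwrite("pics/top7.png",a[:,:,::-1])
o=np.zeros((384,800,3),np.uint8);o[:,:512]=im;o[:192,512:]=cv2.resize(im2[140:204,235:331],(288,192),interpolation=2);o[192:,512:]=cv2.resize(a[160:226,185:284],(288,192),interpolation=2);cv2.imwrite("pics/v7.png",o[:,:,::-1])
E
```

```text
[[0.0, -0.95, -0.31, 80.55], [1.0, 0.0, -0.0, -0.43], [0.0, -0.31, 0.95, -142.13], [0.0, 0.0, 0.0, 1.0]]
t14.75 tcp [561.  -89.6 245.3] a -2.4721 q [-0.358  0.044  1.756 -0.     1.344 -2.598] F [-1.3  0.5 -0. ] gap 1.000 grip 0.0
```

View pics/v7.png

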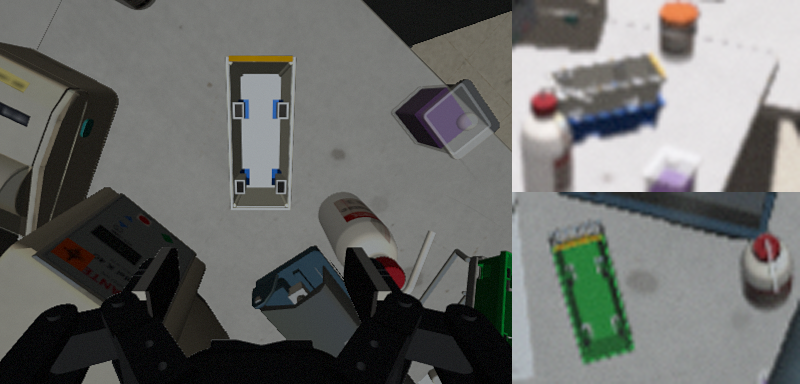

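The white tray sits stacked and level on the blue one, label end reversed (wrist: rim (226,56)–(292,209)). The green tray's rim corners in the top inset are (549,240), (604,230), (634,348) and (584,363). Next I fit both.

```bash
cat >> h.py <<'E'
def fitg(c,pts,g):
  from scipy.optimize import least_squares
  T=np.array([[77,33,50],[77,-33,50],[-77,-33,50],[-77,33,50.]])
  def X(p,T=T): return Ro.from_euler("ZY",[p[2],-np.radians(35)]).apply(T)+[p[0],p[1],70]
  o=least_squares(lambda p:(w2p(c,X(p))-pts).ravel(),g)
  print("green origin",o.x,"err px",np.abs(o.fun).max(),"rim centre",X(o.x,np.array([[0,0,46.]])))
  return o.x
E
python3 - <<'E'
from h import *
s=st();c=cam("wrist",s)
print(fit(c,np.array([(292,209),(232,209),(226,56),(296,56)])[[2,3,0,1]],94,[530,-115,.667-np.pi]))
t=np.array([(549,240),(604,230),(634,348),(584,363)]);px=np.c_[185+(t[:,0]-512)/2.91,160+(t[:,1]-192)/2.91]
p=fitg(cam("top"),px,[505,263,.25])
E
```

```text
t14.90 tcp [559.9 -90.3 244.5] a -2.4737 q [-0.36   0.043  1.758 -0.     1.344 -2.598] F [-0.3 -1.2 -0.4] gap 0.999 grip 0.0
(array([ 527.57885606, -115.4309838 ,   -2.46768042]), np.float64(1.2628183978054892))
green origin [5.33261985e+02 2.71161664e+02 2.56566063e-01] err px 1.262829804814288 rim centre [[507.74111167 264.46631499 107.68099404]]
```

Call:
{"fn": "step_arm", "kwargs": {"targets": [[-22.3, 38.8, 0, 0], [-22.3, 38.8, 0, 0], [-22.3, 38.8, 0, 0], [-22.3, 38.8, 0, 0], [-22.3, 38.8, 0, 0], [-22.3, 38.8, 0, 0], [-22.3, 38.8, 0, 0], [-22.3, 38.8, 0, 0], [0, 0, 10, 0.137], [0, 0, 10, 0.137], [0, 0, 0, 0.137], [0, 0, 0, 0]]}}

```text
clock: 16.4
tcp_pos: [508.2, 263.0, 225.4]
eef_rot: [-0.129, 0.992, -0.0, -0.001]
contact_force: [1.2, -0.6, 0.1]
finger_gap: 0.996
grip_force: 0.0
```

Call:
{"fn": "step_arm", "kwargs": {"targets": [[0, 0, 0, 0], [0, 0, 0, 0]]}}

```text
clock: 16.65
tcp_pos: [508.8, 263.4, 226.6]
eef_rot: [-0.128, 0.992, -0.0, -0.0]
contact_force: [-0.6, -0.1, 0.7]
finger_gap: 0.998
grip_force: 0.0
```

```bash
python3 - <<'E'
from h import *
c,im=snap("w8.png")
E
```

```text
t16.65 tcp [508.8 263.4 226.6] a -2.8840 q [ 0.28   0.071  1.762 -0.     1.308 -1.548] F [-0.6 -0.1  0.7] gap 0.998 grip 0.0
```

View pics/w8.png

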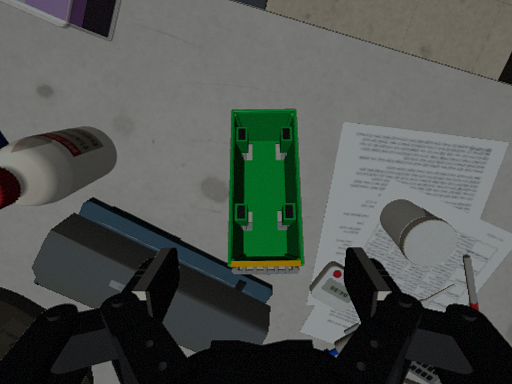

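The green tray's rim shows at low end (231,109), (297,109) and label end (230,268), (303,266), its axis slightly turned. Fitting.

```bash
python3 - <<'E'
from h import *
s=st();c=cam("wrist",s)
im=cv2.imread("pics/w8.png");h=cv2.cvtColor(im,40)
m=cv2.inRange(h,(45,100,30),(80,255,255))|cv2.inRange(h,(15,130,80),(32,255,255))
m[:, :215]=0;m[:,320:]=0;m[:100]=0;m[275:]=0
for v in(112,130,150,180,210,240,255,262,266,268):
  x=np.where(m[v])[0];print(v,x.min(),x.max(),end='; ')
ys=np.where(m.any(1))[0];print(ys.min(),ys.max())
p=fitg(c,np.array([(303,267),(230,269),(231,109),(297,109)]),[533,271,.257])
e=Ro.from_quat(s["eef_rot"]).as_matrix()
g=Ro.from_euler("ZY",[p[2],-np.radians(35)]).apply([0,0,46])+[p[0],p[1],70]
print("tool delta to rim centre",(e.T@(g-s["tcp_pos"])).round(1))
E
```

```text
t16.70 tcp [508.9 263.5 226.6] a -2.8842 q [ 0.28   0.071  1.762 -0.     1.308 -1.548] F [-0.  -0.   0.1] gap 0.996 grip 0.0
112 231 295; 130 231 296; 150 230 297; 180 230 299; 210 229 300; 240 228 302; 255 228 303; 262 228 303; 266 228 298; Traceback (most recent call last):
  File "<stdin>", line 7, in <module>
    return umr_minimum(a, axis, None, out, keepdims, initial, where)
ValueError: zero-size array to reduction operation minimum which has no identity
```

```bash
python3 - <<'E'
from h import *
s=st();c=cam("wrist",s)
p=fitg(c,np.array([(303.5,266),(227.7,267.5),(230.7,109),(296,108.5)]),[533,271,.257])
e=Ro.from_quat(s["eef_rot"]).as_matrix()
g=Ro.from_euler("ZY",[p[2],-np.radians(35)]).apply([0,0,46])+[p[0],p[1],70]
print("tool delta to rim centre",(e.T@(g-s["tcp_pos"])).round(1),"dyaw",p[2]-np.pi-np.arctan2(e[1,0],e[0,0]))
E
```

```text
t16.70 tcp [508.9 263.5 226.6] a -2.8842 q [ 0.28   0.071  1.762 -0.     1.308 -1.548] F [-0.  -0.   0.1] gap 0.996 grip 0.0
green origin [5.29876616e+02 2.72125719e+02 2.70690347e-01] err px 0.7077999891347986 rim centre [[504.45285192 265.07058643 107.68099404]]
tool delta to rim centre [  3.9   2.6 119. ] dyaw 0.013274485628591126
```

Call:
{"fn": "step_arm", "kwargs": {"targets": [[3.5, 1, 0, -0.013], [0, 0, 35, 0], [0, 0, 35, 0], [0, 0, 35, 0], [0, 0, 20, 0], [0, 0, 10, 0], [0, 0, 0, 0], [0, 0, 0, 0], [0, 0, 0, 0]]}}

```text
clock: 17.82
tcp_pos: [506.0, 263.9, 92.8]
eef_rot: [-0.135, 0.991, 0.0, 0.001]
contact_force: [-0.3, 0.5, -0.2]
finger_gap: 0.999
grip_force: 0.0
```

```bash
python3 - <<'E'
from h import *
c,im=snap("w9.png")
E
```

```text
t17.82 tcp [506.  263.9  92.8] a -2.8717 q [ 0.282  0.228  1.853  0.     1.059 -1.558] F [-0.3  0.5 -0.2] gap 0.999 grip 0.0
```

View pics/w9.png

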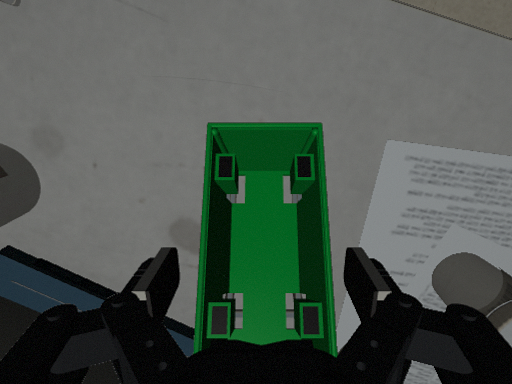

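The rim edges at row 270 are columns 201 and 329 (middle 265) against a finger middle of 262. I shift +1.5 mm, go down 12 and grip.

Call:
{"fn": "step_arm", "kwargs": {"targets": [[0, 1.5, 6, 0], [0, 0, 6, 0], [0, 0, 0, 0], [0, 0, 0, 0]]}}

```text
clock: 18.38
tcp_pos: [504.8, 265.1, 79.5]
eef_rot: [-0.134, 0.991, -0.0, -0.0]
contact_force: [0.5, -0.5, -0.4]
finger_gap: 1.002
grip_force: 0.0
```

Call:
{"fn": "step_arm", "kwargs": {"targets": [[0, 0, 0, 0], [0, 0, 0, 0], [0, 0, 0, 0], [0, 0, 0, 0], [0, 0, 0, 0], [0, 0, 0, 0]], "claw": 1, "squeeze": 30}}

```text
clock: 19.12
tcp_pos: [505.0, 265.2, 80.0]
eef_rot: [-0.134, 0.991, 0.0, 0.0]
contact_force: [-2.0, 0.3, 4.7]
finger_gap: 0.769
grip_force: 34.0
```

Call:
{"fn": "step_arm", "kwargs": {"targets": [[0, 0, -4, 0], [0, 0, -8, 0], [0, 0, -15, 0], [0, 0, -25, 0], [0, 0, -28, 0], [0, 0, 0, 0], [27, -22.4, 0, 0], [27, -22.4, 0, 0], [27, -22.4, 0, 0], [27, -22.4, 0, 0], [0, 0, 0, 0], [0, 0, 0, 0]]}}

```text
clock: 20.62
tcp_pos: [424.6, 150.2, 159.3]
eef_rot: [-0.134, 0.991, 0.0, -0.0]
contact_force: [-0.1, 0.4, -0.7]
finger_gap: 0.772
grip_force: 34.1
```

```bash
python3 - <<'E'
from h import *
c,im=snap("w10.png")
im2=vision.read_camera("side")
a=vision.read_camera("top")
o=np.zeros((384,800,3),np.uint8);o[:,:512]=im;o[:192,512:]=cv2.resize(im2[150:246,190:334],(288,192),interpolation=2);o[192:,512:]=cv2.resize(a[160:256,185:329],(288,192),interpolation=2);cv2.imwrite("pics/v10.png",o[:,:,::-1])
E
```

```text
t20.62 tcp [424.6 150.2 159.3] a -2.8720 q [ 0.087 -0.159  2.114  0.     1.187 -1.753] F [-0.1  0.4 -0.7] gap 0.772 grip 34.1
```

View pics/v10.png

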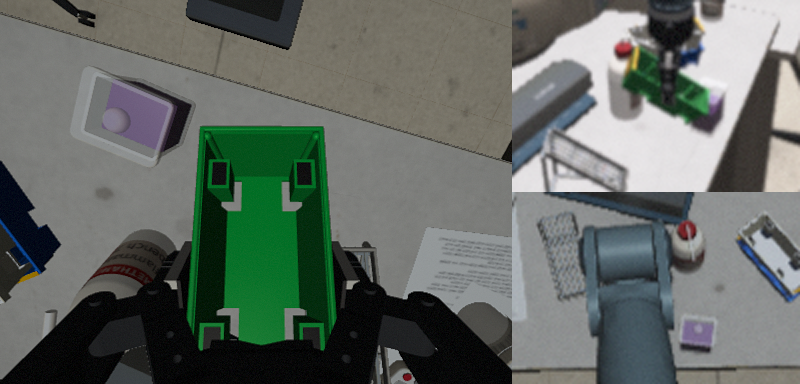

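The green tray is held at its 35° tilt (low end in front, corner (200,127)), and the table underneath is free. That was the tenth and last picture, so the rest goes by numbers. Next I lower it and level it on the table by rolling it about its low foot edge.

Call:
{"fn": "step_arm", "kwargs": {"targets": [[0, 0, 30, 0], [0, 0, 35, 0], [0, 0, 25, 0], [0, 0, 12, 0], [0, 0, 4, 0], [0, 0, 0, 0], [0, 0, 0, 0]]}}

```text
clock: 21.65
tcp_pos: [425.4, 150.1, 54.6]
eef_rot: [-0.135, 0.991, -0.0, 0.001]
contact_force: [1.1, -0.7, -1.6]
finger_gap: 0.764
grip_force: 34.1
```

Call:
{"fn": "step_arm", "kwargs": {"targets": [[0, 0, 2, 0], [0, 0, 2, 0], [0, 0, 1, 0], [0, 0, 0, 0]]}}

```text
clock: 22.15
tcp_pos: [424.6, 150.0, 48.6]
eef_rot: [-0.134, 0.991, 0.0, -0.0]
contact_force: [-0.1, -0.1, -1.1]
finger_gap: 0.764
grip_force: 34.2
```

Call:
{"fn": "step_arm", "kwargs": {"targets": [[0, 0, 1, 0], [0, 0, 1, 0], [0, 0, 1, 0], [0, 0, 0, 0]], "squeeze": 20}}

```text
clock: 22.65
tcp_pos: [426.7, 150.4, 47.4]
eef_rot: [-0.134, 0.991, 0.0, 0.002]
contact_force: [0.5, 2.1, 8.8]
finger_gap: 0.766
grip_force: 34.7
```

Call:
{"fn": "step_arm", "kwargs": {"targets": [[-8, 0, 1.5, 0], [-8, 0, 3.3, 0], [-8, 0, 4, 0], [-7, 0, 4.4, 0], [0, 0, 0, 0]]}}

```text
clock: 23.28
tcp_pos: [454.8, 158.3, 31.9]
eef_rot: [-0.134, 0.991, 0.0, -0.0]
contact_force: [-0.9, -0.2, 0.5]
finger_gap: 0.764
grip_force: 31.8
```

Call:
{"fn": "step_arm", "kwargs": {"targets": [[-7, 0, 5, 0], [-6, 0, 4, 0], [-5, 0, 3, 0], [0, 0, 0, 0], [0, 0, 0, 0]]}}

```text
clock: 23.9
tcp_pos: [472.1, 163.1, 20.5]
eef_rot: [-0.134, 0.991, 0.0, 0.0]
contact_force: [0.2, -0.2, -0.4]
finger_gap: 0.769
grip_force: 31.4
```

Call:
{"fn": "step_arm", "kwargs": {"targets": [[0, 0, 1.5, 0], [0, 0, 1.5, 0], [0, 0, 0, 0], [0, 0, 0, 0]]}}

```text
clock: 24.4
tcp_pos: [472.8, 163.1, 18.1]
eef_rot: [-0.135, 0.991, -0.0, 0.001]
contact_force: [2.6, 0.9, 5.0]
finger_gap: 0.766
grip_force: 31.7
```

```bash
python3 - <<'E'
from h import *
c,im=snap("w11.png")
h=cv2.cvtColor(im,41)
m=cv2.inRange(h,(45,100,30),(80,255,255));m[:,:160]=0;m[:,380:]=0
ys=np.where((m>0).sum(1)>60)[0];print("low end row",ys.min())
for v in(ys.min()+2,150,200):x=np.where(m[v])[0];print(v,x.min(),x.max())
e=Ro.from_quat(r.observe()["eef_rot"]).as_matrix();p=r.observe()["tcp_pos"]
# predicted low-end rim corners in image for pitch angles
for th in(0,2,5,10,20):
  T=np.array([[-77,33,4.],[-77,-33,4]]);X=Ro.from_euler("ZY",[.27,-np.radians(th)]).apply(T)+[p[0],p[1],p[2]+27.5];print(th,w2p(c,X).round(1).tolist())
E
```

```text
t24.40 tcp [472.8 163.1  18.1] a -2.8717 q [ 0.105  0.213  2.044 -0.     0.883 -1.735] F [2.6 0.9 5. ] gap 0.766 grip 31.7
low end row 101
103 173 349
150 177 345
200 181 341
0 [[351.6, 106.9], [172.5, 106.9]]
2 [[349.5, 106.4], [174.6, 106.4]]
5 [[346.5, 106.1], [177.5, 106.1]]
10 [[341.8, 107.0], [182.1, 107.0]]
20 [[333.7, 112.4], [190.1, 112.3]]
```

Call:
{"fn": "step_arm", "kwargs": {"targets": [[0, 0, 0, 0], [0, 0, 0, 0], [0, 0, 0, 0], [0, 0, 0, 0], [1, 0, -1, 0], [1, 0, -1, 0], [0, 0, 0, 0], [0, 0, 0, 0]], "claw": 0}}

```text
clock: 25.45
tcp_pos: [469.9, 162.5, 19.4]
eef_rot: [-0.134, 0.991, 0.0, 0.0]
contact_force: [-0.1, -0.1, -0.0]
finger_gap: 1.002
grip_force: 0.0
```

```bash
python3 - <<'E'
from h import *
c,im=snap("w12.png")
h=cv2.cvtColor(im,41)
m=cv2.inRange(h,(45,100,30),(80,255,255));m[:,:160]=0;m[:,380:]=0
ys=np.where((m>0).sum(1)>60)[0];print("low end row",ys.min())
for v in(ys.min()+2,150,200,260):x=np.where(m[v])[0];print(v,x.min(),x.max(),(x.min()+x.max())/2)
p=r.observe()["tcp_pos"]
T=np.array([[-77,33,0.],[-77,-33,0]]);X=Ro.from_euler("Z",.27).apply(T)+[p[0],p[1],50];print(w2p(c,X).round(1).tolist())
E
```

```text
t25.45 tcp [469.9 162.5  19.4] a -2.8718 q [ 0.105  0.205  2.05   0.     0.886 -1.736] F [-0.1 -0.1 -0. ] gap 1.002 grip 0.0
low end row 112
114 175 347 261.0
150 178 344 261.0
200 182 339 260.5
260 188 334 261.0
[[350.8, 107.1], [173.3, 107.1]]
```

Call:
{"fn": "step_arm", "kwargs": {"targets": [[-1.5, 0, -1, 0], [0, 0, 0, 0], [0, 0, 0, 0]]}}

```text
clock: 25.88
tcp_pos: [471.4, 162.9, 20.4]
eef_rot: [-0.134, 0.991, 0.0, 0.0]
contact_force: [-0.7, -0.2, 0.2]
finger_gap: 1.002
grip_force: 0.0
```

Call:
{"fn": "step_arm", "kwargs": {"targets": [[0, 0, 0, 0], [0, 0, 0, 0], [0, 0, 0, 0], [0, 0, 0, 0], [0, 0, 0, 0], [0, 0, 0, 0]], "claw": 1, "squeeze": 30}}

```text
clock: 26.62
tcp_pos: [471.5, 162.9, 20.6]
eef_rot: [-0.134, 0.991, -0.0, 0.0]
contact_force: [-1.2, -0.3, 3.5]
finger_gap: 0.765
grip_force: 33.9
```

Call:
{"fn": "step_arm", "kwargs": {"targets": [[0, 0, -4, 0], [0, 0, -10, 0], [0, 0, -25, 0], [0, 0, -45, 0], [0, 0, -50, 0], [0, 0, -50, 0], [0, 0, -30, 0], [0, 0, 0, 0], [0, 0, 0, 0]]}}

```text
clock: 27.75
tcp_pos: [470.3, 162.8, 232.7]
eef_rot: [-0.134, 0.991, 0.0, -0.001]
contact_force: [-0.2, -0.2, -2.1]
finger_gap: 0.77
grip_force: 34.1
```

```bash
python3 - <<'E'
from h import *
c,im=snap("w13.png")
h=cv2.cvtColor(im,41)
m=cv2.inRange(h,(45,100,30),(80,255,255));m[:,:160]=0;m[:,380:]=0
ys=np.where((m>0).sum(1)>60)[0];print("low end row",ys.min())
for v in(ys.min()+2,150,200,260):x=np.where(m[v])[0];print(v,x.min(),x.max(),(x.min()+x.max())/2)
E
```

```text
t27.75 tcp [470.3 162.8 232.7] a -2.8718 q [ 0.105 -0.119  1.937  0.     1.326 -1.736] F [-0.2 -0.2 -2.1] gap 0.770 grip 34.1
low end row 108
110 176 347 261.5
150 179 343 261.0
200 183 339 261.0
260 188 334 261.0
```

Call:
{"fn": "step_arm", "kwargs": {"targets": [[0, 0, -8, -0.133], [0, 0, -8, -0.132], [0, 0, -4, -0.132], [15.7, -31.9, 0, 0], [15.7, -31.9, 0, 0], [15.7, -31.9, 0, 0], [15.7, -31.9, 0, 0], [15.7, -31.9, 0, 0], [15.7, -31.9, 0, 0], [15.7, -31.9, 0, 0], [15.7, -31.9, 0, 0], [0, 0, 0, 0]]}}

```text
clock: 29.3
tcp_pos: [529.7, -116.8, 252.0]
eef_rot: [-0.326, 0.945, 0.001, -0.002]
contact_force: [0.4, 1.1, -0.8]
finger_gap: 0.764
grip_force: 34.2
```

Call:
{"fn": "step_arm", "kwargs": {"targets": [[0, 0, 0, 0], [0, 0, 0, 0], [0, 0, 0, 0]]}}

```text
clock: 29.68
tcp_pos: [530.3, -114.5, 254.3]
eef_rot: [-0.328, 0.945, 0.0, -0.0]
contact_force: [0.0, -0.9, -1.4]
finger_gap: 0.767
grip_force: 34.2
```

```bash
python3 - <<'E'
from h import *
s=st();e=Ro.from_quat(s["eef_rot"]).as_matrix()
print((e.T@([529.6,-115.4,108.5]-s["tcp_pos"])).round(1))
E
```

```text
t29.68 tcp [ 530.3 -114.5  254.3] a -2.4736 q [-0.422 -0.027  1.81   0.     1.358 -2.661] F [ 0.  -0.9 -1.4] gap 0.767 grip 34.2
[  1.2  -0.3 145.8]
```

Call:
{"fn": "step_arm", "kwargs": {"targets": [[1, 0, 20, 0], [0, 0, 35, 0], [0, 0, 35, 0], [0, 0, 25, 0], [0, 0, 12, 0], [0, 0, 6, 0], [0, 0, 5, 0], [0, 0, 0, 0], [0, 0, 0, 0], [0, 0, 0, 0]]}}

```text
clock: 30.92
tcp_pos: [530.0, -116.1, 116.9]
eef_rot: [-0.327, 0.945, -0.0, 0.0]
contact_force: [0.6, 0.5, -1.2]
finger_gap: 0.766
grip_force: 34.2
```

Call:
{"fn": "step_arm", "kwargs": {"targets": [[0, 0, 1.5, 0], [0, 0, 1.5, 0], [0, 0, 1, 0], [0, 0, 0, 0], [0, 0, 0, 0]]}}

```text
clock: 31.55
tcp_pos: [529.7, -115.9, 112.4]
eef_rot: [-0.327, 0.945, -0.0, 0.0]
contact_force: [0.4, -0.8, -1.2]
finger_gap: 0.765
grip_force: 34.2
```

Call:
{"fn": "step_arm", "kwargs": {"targets": [[0, 0, 1.2, 0], [0, 0, 1.2, 0], [0, 0, 0.8, 0], [0, 0, 0, 0], [0, 0, 0, 0]]}}

```text
clock: 32.17
tcp_pos: [529.7, -115.9, 109.2]
eef_rot: [-0.327, 0.945, -0.0, 0.0]
contact_force: [-0.7, -0.6, -1.6]
finger_gap: 0.763
grip_force: 34.2
```

Call:
{"fn": "step_arm", "kwargs": {"targets": [[0, 0, 0.5, 0], [0, 0, 0.4, 0], [0, 0, 0, 0], [0, 0, 0, 0]]}}

```text
clock: 32.67
tcp_pos: [529.8, -115.9, 108.6]
eef_rot: [-0.327, 0.945, -0.0, 0.0]
contact_force: [-1.7, 1.9, 2.5]
finger_gap: 0.766
grip_force: 34.6
```

Call:
{"fn": "step_arm", "kwargs": {"targets": [[0, 0, 0, 0], [0, 0, 0, 0], [0, 0, 0, 0], [0, 0, 0, 0], [0, 0, -8, 0], [0, 0, -20, 0], [0, 0, -35, 0], [0, 0, -40, 0], [0, 0, -40, 0], [-20, 0, -30, 0], [-20, 0, 0, 0], [0, 0, 0, 0]], "claw": 0}}

```text
clock: 34.17
tcp_pos: [561.2, -90.2, 280.1]
eef_rot: [-0.328, 0.945, 0.001, -0.001]
contact_force: [0.7, -0.1, -1.0]
finger_gap: 1.003
grip_force: 0.0
```

Call:
{"fn": "step_arm", "kwargs": {"targets": [[0, 0, 0, 0], [0, 0, 0, 0]]}}

```text
clock: 34.42
tcp_pos: [560.4, -91.3, 280.0]
eef_rot: [-0.327, 0.945, 0.001, -0.001]
contact_force: [-0.9, 0.8, 0.1]
finger_gap: 1.003
grip_force: 0.0
```

```bash
python3 - <<'E'
from h import *
c,im=snap("w14.png")
h=cv2.cvtColor(im,41)
m=cv2.inRange(h,(45,100,30),(80,255,255))|cv2.inRange(h,(15,130,80),(32,255,255))
n,l,s,_=cv2.connectedComponentsWithStats(m);k=1+s[1:,4].argmax();print(s[k])
m=(l==k)*1
for v in range(s[k][1]+3,s[k][1]+s[k][3],25):x=np.where(m[v])[0];print(v,x.min(),x.max())
cn=np.argwhere(m)[:,::-1]
w=p2w(c,cn,138)[:,:2].astype(np.float32);print(cv2.minAreaRect(w))
X=Ro.from_euler("Z",.667).apply(np.array([[77,33,0],[77,-33,0],[-77,-33,0],[-77,33,0.]]))+[529.7,-115.7,138];print(w2p(c,X).round(1).tolist())
E
```

```text
t34.42 tcp [560.4 -91.3 280. ] a -2.4752 q [-0.361  0.017  1.72  -0.     1.408 -2.598] F [-0.9  0.8  0.1] gap 1.003 grip 0.0
[ 225   56   72  159 8458]
59 225 296
84 226 295
109 226 294
134 227 293
159 228 293
184 229 292
209 230 291
((530.0048828125, -116.33195495605469), (153.4424285888672, 65.37895202636719), 38.206573486328125)
[[292.1, 214.4], [230.3, 214.4], [224.4, 55.8], [297.8, 55.8]]
```

```bash
python3 -c "
from plant import r
print(r.close_job())"
```

```text
the job is handed in; nothing more can be done
None
```

The white tray is stacked half-turned on the blue one and the green tray is stacked level on top, label end over the blue tray's; the wrist camera put its rim within 1 mm of the expected size, place and height, and I handed the job in at 34 s on the robot's clock, its verdict not shown.

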